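# Hold the pin tool over the well block

### The job

Take the pin tool by its black handle out of its forked stand, drawing it level through the open front of the slot, and lift it upright over the wire tube rack (over the top, not round an end) without shifting the rack. Stop with the pins about 1 cm above the six-well block, square to it, each pin centred over its own well (either way round will do) and never touching the block. The program finishes while the gripper is still holding the tool there at rest; leave the other things where they are.

Things in the scene. Friction and masses are not known exactly. Their poses are not given: they have to be found in the camera images.
- pin_tool: Loose steel pin tool, 0.25 kg, 106 mm tall. Origin: centre of the six pin tips (lowest points), z up; hanging, it is 20 mm above the worktop. Pins 6 mm thick, 20 long, at x = -12, 12 and y = -24, 0, 24 mm; foot plate 48 (x) by 72 (y) mm, z = 20 to 28; neck 10 mm round, z = 28 to 56; collar 34 mm round, z = 56 to 61; black handle above. At the start its axes are within 0.1 rad of the stand's.
- handle (a point): Centre of the tool's black handle, 83 mm straight above the tool's origin, same axes as the tool. The handle is 24 (x) by 40 (y) mm, 45 mm tall; grip it from above across its 24 mm (along x).
- stand: Fixed forked steel stand, foot plate 115 by 100 by 6 mm. Origin on the worktop near the slot's closed end; x points from the slot's open front to the column at the back. Level deck 80 mm wide, 6 thick, top at z = 76 mm (nothing higher), x = -46 to 57 mm. Slot 14 mm wide along y = 0, from x = 7 mm to its open front at x = -46. Stand and block may have swapped sides of the rack.
- slot_front (a point): Middle of the slot's open front, on top of the stand's deck: x = -46, z = 76 mm of the stand, same axes. The tool's neck hangs in the slot at x = -12 to 0 mm of the stand, collar on the deck, foot plate 22 mm under it. Both are wider than the slot: draw the tool towards the stand's -x (a few mm raised is best) and raise it only once its origin is beyond x = -70 mm of the stand.
- well_block: Fixed aluminium block, 56 (x) by 80 (y) mm, 30 mm high, on a dark 70 by 94 mm flange 5 mm thick. Origin: centre of its underside, on the worktop, z up. In its top six open wells 18 mm wide, 22 mm deep at x = -12, 12 and y = -24, 0, 24 mm: the pins' pattern, alike after a half turn.
- wire_rack: Loose empty stainless wire tube rack, 96 (its x) by 270 (its y) mm, 103 mm high, 0.38 kg. It stands between the stand and the block with its long side (its y axis) pointing roughly away from the robot. Origin: centre of its underside.
- flask: Bystander: small conical glass flask, 64 mm wide, 106 mm tall; origin under its centre.
- dropper: Bystander: brown dropper bottle with a black rubber bulb, 36 mm wide, 100 mm tall; origin under its centre.
- dish: Bystander: open petri dish, 59 mm wide, 13 mm high; origin under its centre.
- slides: Bystander: cardboard box of microscope slides, 32 by 84 by 29 mm; origin under its centre.

How it is judged (in metres and radians):
On the way, in this order (a step that is already met when the one before it is completed fails the run):
1. the tool is drawn out through the open front of the slot (origin beyond x = -70 mm of the stand) (x of pin_tool in the frame of stand below -0.07 m), for 0.05 s.
2. the tool passes over the wire rack, its pin tips above the rack's top (height (world z) of pin_tool above 0.103 m and x of pin_tool in the frame of wire_rack between -0.05 and 0.05 m and y of pin_tool in the frame of wire_rack between -0.135 and 0.135 m), for 0.1 s.
At the end, for the whole second after the job is handed in: The gripper holds the tool at rest over the block: pin tips 3 to 20 mm above the block's top, centre within 6 mm of the block's centre, turned within 0.12 rad of it (either way round), upright within 0.1 rad, touching neither block nor rack; rack and bystanders within 20 mm of their starts (horizontal distance between pin_tool and well_block below 0.006 m and z of pin_tool in the frame of well_block between 0.033 and 0.05 m and angle between the x axis of pin_tool and the x axis of well_block, either way round below 0.12 rad and angle between pin_tool's own z axis and vertical below 0.1 rad and linear speed of pin_tool below 0.01 m/s and angular speed of pin_tool below 0.1 rad/s and contact force between pin_tool and the fingers above 1 N and contact force between pin_tool and well_block below 0.05 N and contact force between pin_tool and wire_rack below 0.05 N and distance of each of wire_rack, flask, dropper, dish, slides from where it was at the start of the episode below 0.02 m); the arm keeps its last pose, push and grip.
It fails at once if the tool touches the block (contact force between pin_tool and well_block above 0.5 N).
It fails at once if the rack is shifted by more than 20 mm or tipped (distance of wire_rack from where it was at the start of the episode above 0.02 m or angle between wire_rack's own z axis and vertical above 0.2 rad).
It fails at once if the tool is tipped over (more than 0.6 rad) (angle between pin_tool's own z axis and vertical above 0.6 rad).
It fails at once if a bystander is shifted by more than 20 mm or tipped (distance of any of flask, dropper, dish, slides from where it was at the start of the episode above 0.02 m or angle between any of flask, dropper, dish, slides's own z axis and vertical above 0.3 rad).
It also fails if it takes over 51 s, if anything falls off the work surface, if the arm or the gripper's body presses on something with over 40 N, if the wrist force passes 120 N, or if a joint passes its speed limit or range.

### The arm

A 6-joint arm with a two-finger parallel gripper is mounted at the origin on a cart in front of the work surface, level with it; the furniture and walls round the work are solid. World frame = base frame: x ahead of the robot, y to its left, z up, the work surface at z = 0. Lengths are in mm, angles in degrees, forces in N, time in s.
With the tool pointing down it reaches from about 350 to 850 mm from the base axis. Payload 8.1 kg.
Tool frame: the origin (TCP) lies between the finger pads; the fingertips stand 22 mm ahead of it and the grasp point (between the pads) lies 3 mm ahead of it; z points along the fingers, y is the line along which they close (so a half turn about z gives the same grasp; the last joint's range is limited). The gripper opens to 85 mm and grips with 20 to 120 N. Pads are 22 mm wide; open, the fingers measure 114 mm over their backs; the gripper's body (76 mm by 85 mm) begins 54 mm behind the grasp point. The pads swing forward as they close: fully open they stand 13 mm farther back than shut.
Start: joints at [-73.018, 7.471, 85.268, -0, 87.261, -4.893], TCP at [223.575, -556.794, 253.292] pointing down, gripper open.
Joint ranges: [-169.43, 169.43], [-51.17, 129.36], [1.28, 143.12], [-76.62, 256.62], [0, 156.53], [-152.29, 152.29]. Speed limits (degrees/s): [136.94, 136.94, 159.86, 180, 180, 180].

### API

Orientations are given as [roll, pitch, yaw] about the fixed x, y, z axes, in that order (R = Rz(yaw) Ry(pitch) Rx(roll)).
In Python, from bench import r, vision gives the robot as it stands.
- The arm moves only by the tool step_arm, never from a script. Its argument "targets" is a list that holds one entry, the list of rows, each a list of 6 numbers: the shift along the world's x, y, z in mm, then the turn, a rotation vector about the world's x, y, z in rad. In form: [[[x, y, z, rx, ry, rz], ...]]. A call has 1 to 12 rows; each row is the pose to reach, as a shift and turn from the pose commanded when the call began; what a row does not reach only later rows make up. A row lasts 1/12 s, in which the tool goes at most 41.7 mm and 7.16 degrees, less where a joint would pass 70% of its speed; a pose out of reach is approached as far as the arm can. A call with a gripper value outside its range is refused whole. "fingers" is the gripper's target within -1 to 1 (shut at 1, half-way at 0, fully open at -1), set as the call begins (left out, the last holds). The fingers move at their own pace and stop on an object; "newtons" is the grip in N (left out, the last holds). Time passes only in rows, so rows that repeat a pose let the fingers close. It gives the time, the measured TCP pose, the force, the opening and the grip force at its end, in the units of the state.
- r.sense(): the state, without advancing time (a new reading comes with each control period).
- vision.snapshot(name): name is "scene" or "top" or "wrist"; returns a dict with "img" (384x512x3 uint8, blue, green, red), "mtx" (3x3 intrinsics, pixels), "D" ([k1, k2, p1, p2, k3] as OpenCV has them; the pictures are not rectified), "eye" and "attitude" of the camera in the world. Camera axes: x right, y up, looking along -z (the intrinsics and any distortion apply to the point x, -y, -z); pixel columns grow to the right and rows downward; lengths in mm; the calibration is good to about 2 mm. A picture is of the moment at which its call begins. There is no depth.
- r.hand_in(): hands the job in; it is judged then, once.
The state is a dict: "time": time; "joint_pos": joint angles; "qd": joint speeds; "joint_efforts": joint torques, N m; "tool_pos": TCP position; "tcp_rot": TCP orientation; "ft_force": force on the tool from outside, world axes, zero at the start; "wrist_torque": the same for the moment, N m; "finger_gap": finger opening in mm; "grip_force": force on a finger pad.
Only numpy, scipy, OpenCV 4.12 (cv2) and the standard library are available. Lean on these libraries where they do the work, as an engineer would, in place of code of your own. Each camera call takes 0.05 s, during which the arm holds its last target. There are 200 camera calls.

## Working session

There is one attempt and no reset: what is moved stays moved. The work goes in short steps, Python scripts to look and compute and a tool call to move; the robot and the scene stay as the last step left them, time stands still between calls to the robot, and variables do not carry over. Pictures are saved under pics/ and viewed, at most 10 in all, crops included, and the job is handed in when it is done.

Besides the shell and the picture viewer there is one more tool, called after "Emit:" as name(argument=value, ...) on one line, values as JSON. step_arm: Moves the arm, as the interface text tells. Its arguments: {"type":"object","properties":{"targets":{"type":"array"},"fingers":{"type":"number"},"newtons":{"type":"number"}},"required":["targets"]}

```bash
mkdir -p pics; ls
cat > h.py <<'E'
import numpy as np, cv2
from scipy.spatial.transform import Rotation as R
from bench import r, vision
def cam(s):
    a=np.array(s["attitude"],float)
    if a.shape==(3,3): M=a
    elif a.size==4: M=R.from_quat(a).as_matrix()
    else: M=R.from_euler('xyz',a.ravel(),degrees=True).as_matrix()
    return M,np.array(s["eye"],float)
def ray(s,uv,z):
    M,e=cam(s); p=cv2.undistortPoints(np.array(uv,float).reshape(-1,1,2),np.array(s["mtx"],float),np.array(s["D"],float)).reshape(-1,2)
    d=np.c_[p[:,0],-p[:,1],-np.ones(len(p))]@M.T
    return e+d*((z-e[2])/d[:,2])[:,None]
def proj(s,P):
    M,e=cam(s); q=(np.array(P,float).reshape(-1,3)-e)@M; q=q*[1,-1,-1]
    return cv2.projectPoints(q,np.zeros(3),np.zeros(3),np.array(s["mtx"],float),np.array(s["D"],float))[0].reshape(-1,2)
E
python3 - <<'E'
from h import *
import pickle
for n in("top","scene"):
    s=vision.snapshot(n); pickle.dump(s,open(n+'.pkl','wb')); cv2.imwrite(f'pics/{n}.png',cv2.resize(s["img"],(768,576),interpolation=cv2.INTER_CUBIC)); print(n,s["eye"],s["attitude"],s["mtx"],s["D"])
E
```

```text
pics
top [ 486.13078208  -18.25658004 1232.41929141] [  3.86547745   0.80034084 -89.89757199] [[370.24352491   0.         249.76615149]
 [  0.         370.24352491 193.98372406]
 [  0.           0.           1.        ]] [-0.11614832  0.          0.          0.          0.        ]
scene [ -64.46685209 1202.93767165  959.31827189] [  57.19634502    0.64470343 -153.00025955] [[499.24407099   0.         258.91027493]
 [  0.         499.24407099 192.841048  ]
 [  0.           0.           1.        ]] [-0.07558321  0.          0.          0.          0.        ]
```

View pics/top.png

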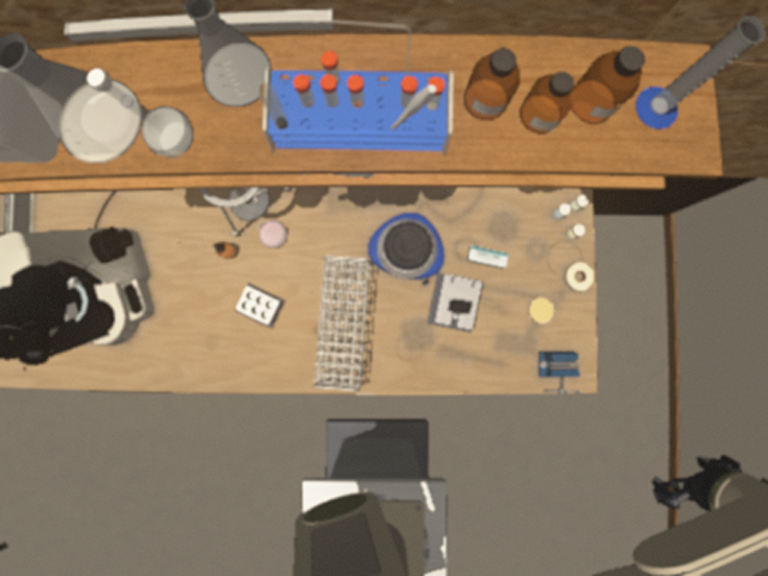

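View pics/scene.png

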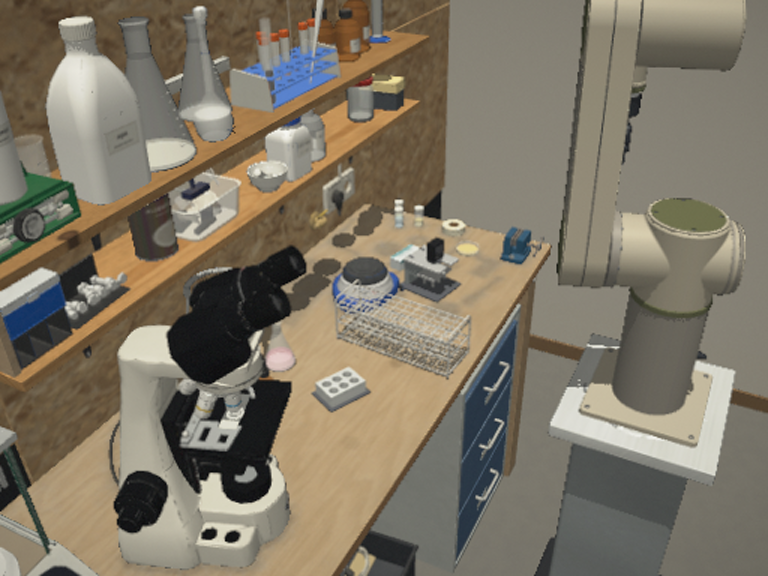

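The top view shows the stand and tool at about (457,303), the rack at (345,322) and the block at (259,305). The bystanders are the flask (272,235), dropper (226,249), dish (541,310) and slides (488,256). I'll measure these roughly and check which way the slot points.

Run:
```python
from h import *
import pickle
s=pickle.load(open('top.pkl','rb'))
for n,uv,z in [("handle",(460,307),106),("block",(259,305),30),("rack tl",(328,258),103),("rack tr",(372,259),103),("rack bl",(316,386),103),("rack br",(361,388),103),("deck c",(457,302),76),("slides",(488,256),29),("dish",(541,310),10),("flask",(272,235),50)]:
    print(n,ray(s,np.array(uv)/1.5,z).round())
c=s["img"][165:240,150:400]; cv2.imwrite('pics/topc.png',cv2.resize(c,None,fx=3.2,fy=3.2,interpolation=cv2.INTER_CUBIC))
w=vision.snapshot("wrist");print(w["eye"],w["attitude"],w["mtx"]); print(r.sense())
```

```text
handle [[ 530. -176.  106.]]
block [[536. 251.  30.]]
rack tl [[630.  93. 103.]]
rack tr [[628.   3. 103.]]
rack bl [[369. 116. 103.]]
rack br [[366.  25. 103.]]
deck c [[ 541. -174.   76.]]
slides [[ 644. -249.   29.]]
dish [[ 527. -370.   10.]]
flask [[687. 221.  50.]]
[ 297.02043805 -526.41764308  373.03843712] [-18.14556807   0.10614088 -68.15660131] [[298.86143127   0.         255.25274382]
 [  0.         298.86143127 188.09145994]
 [  0.           0.           1.        ]]
{'time': 0.15, 'joint_pos': array([-7.30172207e+01,  7.50807305e+00,  8.53156656e+01, -3.67270113e-04,
        8.72619444e+01, -4.89381755e+00]), 'qd': array([-0.01209398, -0.07918896, -0.17675664, -0.01816766, -0.03087413,
        0.08808858]), 'joint_efforts': array([ 1.14674760e-03, -5.70062435e+01, -5.01160240e+01, -1.85582730e-04,
        9.57735640e-03,  4.97166945e-05]), 'tool_pos': array([ 223.45913764, -556.40401045,  252.44821393]), 'tcp_rot': array([-1.79914598e+02, -6.94408380e-03,  2.18766095e+01]), 'ft_force': array([0.50358196, 0.3459893 , 0.70719616]), 'wrist_torque': array([ 0.02715052, -0.03615164, -0.02742778]), 'grip_force': 0.0, 'finger_gap': 85.3713184594662}
```

View pics/topc.png

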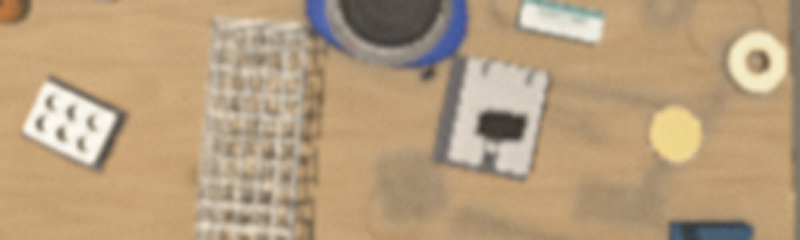

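The slot opens towards the robot, so stand +x is roughly world +x at a yaw of about -10°. The block's yaw is about -26°. I'll move above the stand for a close look.

Emit:
step_arm(targets=[[[10,15,20,0,0,0.08],[40,55,45,0,0,0.17],[70,95,60,0,0,0.26],[98,138,70,0,0,0.36],[125,180,70,0,0,0.46],[150,222,70,0,0,0.56],[175,262,70,0,0,0.66],[200,300,70,0,0,0.76],[220,330,70,0,0,0.86],[235,355,65,0,0,0.94],[245,370,60,0,0,0.99],[250,380,60,0,0,1.01]]], fingers=-1)

```text
time: 1.15
tool_pos: [474.7, -173.7, 312.7]
tcp_rot: [-180.0, -0.1, 80.0]
ft_force: [0.6, -0.3, -0.3]
finger_gap: 85.8
grip_force: 0.0
```

Emit:
step_arm(targets=[[[0,0,0,0,0,0],[0,0,0,0,0,0],[0,0,0,0,0,0],[0,0,0,0,0,0]]])

```text
time: 1.48
tool_pos: [473.1, -177.8, 313.3]
tcp_rot: [-180.0, 0.0, 79.7]
ft_force: [-0.7, 0.2, 0.2]
finger_gap: 85.1
grip_force: 0.0
```

Run:
```python
from h import *
import pickle
s=vision.snapshot("wrist"); pickle.dump(s,open('w1.pkl','wb')); cv2.imwrite('pics/w1.png',cv2.resize(s["img"],(768,576),interpolation=cv2.INTER_CUBIC)); q=r.sense(); print(q["tool_pos"],q["tcp_rot"],q["joint_pos"],s["eye"],s["attitude"])
```

```text
[ 473.09798019 -177.90341414  313.35583837] [-1.79998359e+02  1.79453144e-02  7.96348171e+01] [-2.64100583e+01 -8.30631428e+00  9.47518592e+01 -1.77338712e-02
  9.35510721e+01 -1.60459741e+01] [486.98431276 -98.80707859 433.96809084] [-18.14696056   0.05100784 -10.36884759]
```

View pics/w1.png

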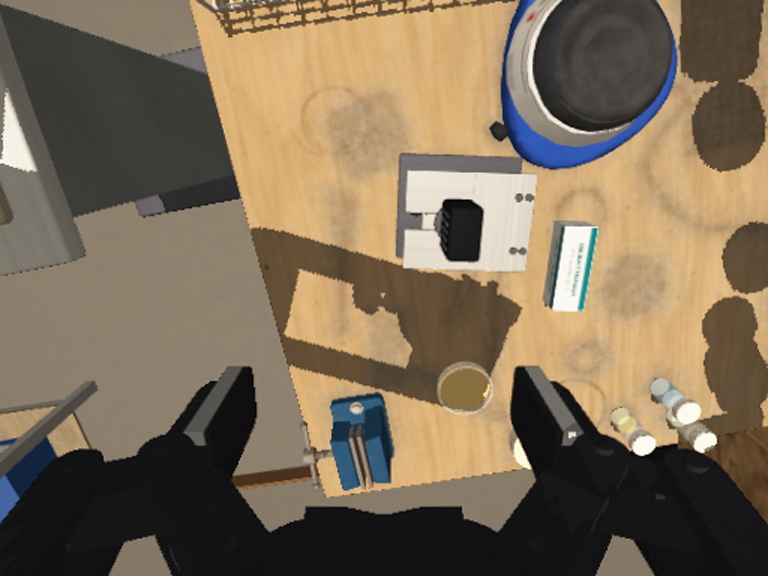

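The wrist view shows the deck with corners near (407,171), (537,174), (526,271) and (403,268). The slot opens left, and the black handle's top face spans about (447–482, 199–262). I'll compute poses from these, using colour segmentation for the handle.

Run:
```python
from h import *
import pickle
s=pickle.load(open('w1.pkl','rb'))
d=ray(s,np.array([(407,171),(537,174),(526,271),(403,268)])/1.5,76); print("deck",d.round(1))
v1=d[1]-d[0];v2=d[2]-d[3];v3=d[0]-d[3]; print([np.degrees(np.arctan2(v[1],v[0])).round(1) for v in (v1,v2,v3)],[np.linalg.norm(v).round() for v in(v1,v2,v3)])
h=ray(s,np.array([(447,200),(482,200),(482,262),(448,262)])/1.5,126);print("handle",h.round(1),h.mean(0))
c=s["img"][100:195,255:370]; cv2.imwrite('pics/w1c.png',cv2.resize(c,None,fx=6,fy=6,interpolation=cv2.INTER_CUBIC))
```

```text
deck [[ 500.5 -127.9   76. ]
 [ 600.6 -148.1   76. ]
 [ 585.2 -226.    76. ]
 [ 484.2 -205.    76. ]]
[np.float64(-11.4), np.float64(-11.8), np.float64(78.1)] [np.float64(102.0), np.float64(103.0), np.float64(79.0)]
handle [[ 522.3 -147.8  126. ]
 [ 545.9 -152.   126. ]
 [ 540.9 -195.9  126. ]
 [ 517.  -191.5  126. ]] [ 531.51852037 -171.81528724  126.        ]
```

View pics/w1c.png

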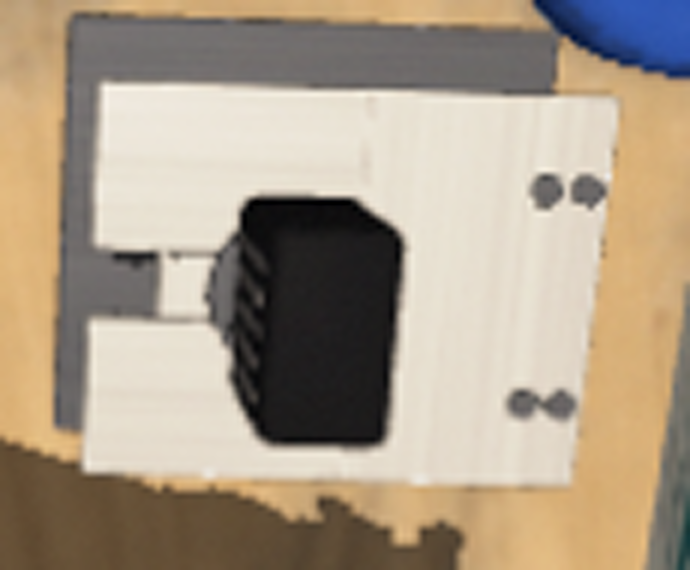

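The top-face corners in the crop are about (272,232), (402,240), (385,442) and (262,440), and the slot mouth is at (91,248)–(88,318).

Run:
```python
from h import *
import pickle
s=pickle.load(open('w1.pkl','rb'))
f=lambda a,z:ray(s,np.array(a)/6+[254.6,99.6],z)
h=f([(272,232),(402,240),(385,442),(262,440)],126);print(h.round(1),h.mean(0).round(1))
for a,b in((0,1),(3,2),(3,0),(2,1)):
    v=h[b]-h[a];print(np.degrees(np.arctan2(v[1],v[0])).round(1),np.linalg.norm(v).round(1))
sf=f([(91,248),(88,318)],76);print(sf.round(1))
sfm=sf.mean(0);o=sfm+46*np.array([np.cos(np.radians(-11.6)),np.sin(np.radians(-11.6)),0]);d=h.mean(0)-o
a=np.radians(-11.6);print("stand",o,"tool in stand",d[0]*np.cos(a)+d[1]*np.sin(a),-d[0]*np.sin(a)+d[1]*np.cos(a))
```

```text
[[ 523.6 -153.2  126. ]
 [ 545.5 -158.5  126. ]
 [ 538.4 -193.8  126. ]
 [ 516.8 -189.5  126. ]] [ 531.  -173.8  126. ]
-13.7 22.5
-11.3 22.0
79.5 37.0
78.6 36.0
[[ 493.4 -158.7   76. ]
 [ 490.5 -172.6   76. ]]
stand [ 536.98868343 -174.91323415   76.        ] tool in stand -6.055221756351553 -0.07509521074939673
```

Tool at (531,-174), with yaw of about -11.5°. I'll descend and grip.

Emit:
step_arm(targets=[[[10,1,-10,0,0,0],[25,2,-25,0,0,-0.01],[40,3,-45,0,0,-0.02],[52,4,-65,0,0,-0.02],[58,4,-88,0,0,-0.02],[58,4,-112,0,0,-0.02],[58,4,-136,0,0,-0.02],[58,4,-160,0,0,-0.02],[58,4,-178,0,0,-0.02],[58,4,-192,0,0,-0.02],[58,4,-202,0,0,-0.02],[58,4,-203,0,0,-0.02]]], fingers=-1)

```text
time: 2.53
tool_pos: [529.9, -173.3, 108.0]
tcp_rot: [-179.8, -0.0, 78.5]
ft_force: [0.7, 0.3, -0.2]
finger_gap: 85.5
grip_force: 0.0
```

Emit:
step_arm(targets=[[[0,0,0,0,0,0],[0,0,0,0,0,0],[0,0,0,0,0,0]]])

```text
time: 2.78
tool_pos: [532.4, -173.4, 111.9]
tcp_rot: [179.9, 0.0, 78.6]
ft_force: [0.4, 0.2, 0.4]
finger_gap: 85.5
grip_force: 0.0
```

Emit:
step_arm(targets=[[[0,0,-2,0,0,0],[0,0,-2,0,0,0],[0,0,-2,0,0,0],[0,0,-2,0,0,0],[0,0,-2,0,0,0],[0,0,-2,0,0,0],[0,0,-2,0,0,0],[0,0,-2,0,0,0],[0,0,-2,0,0,0],[0,0,-2,0,0,0],[0,0,-2,0,0,0],[0,0,-2,0,0,0]]], fingers=1, newtons=60)

```text
time: 3.78
tool_pos: [531.7, -172.8, 108.5]
tcp_rot: [180.0, 0.0, 78.6]
ft_force: [-0.6, 0.6, 4.1]
finger_gap: 23.4
grip_force: 59.2
```

Emit:
step_arm(targets=[[[0,0,2,0,0,0],[0,0,5,0,0,0],[0,0,7,0,0,0],[0,0,7,0,0,0],[-2,0.4,7,0,0,0],[-6,1.2,7,0,0,0],[-11,2.2,7,0,0,0],[-17,3.4,7,0,0,0],[-24,4.9,7,0,0,0],[-31,6.3,7,0,0,0],[-36,7.3,7,0,0,0],[-38,7.8,7,0,0,0]]])

```text
time: 4.78
tool_pos: [492.6, -164.7, 115.2]
tcp_rot: [-180.0, -0.0, 78.6]
ft_force: [0.0, 0.3, -2.4]
finger_gap: 23.3
grip_force: 59.0
```

Emit:
step_arm(targets=[[[-4,0.8,0,0,0,0],[-9,1.8,0,0,0,0],[-15,3,0,0,0,0],[-21,4.3,0,0,0,0],[-27,5.5,0,0,0,0],[-33,6.8,0,0,0,0],[-39,8,0,0,0,0],[-45,9.2,0,0,0,0],[-49,10,0,0,0,0],[-51,10.4,0,0,0,0],[-51,10.4,0,0,0,0],[-51,10.4,0,0,0,0]]])

```text
time: 5.78
tool_pos: [442.7, -154.7, 115.5]
tcp_rot: [180.0, 0.0, 78.6]
ft_force: [-0.3, 0.7, -2.5]
finger_gap: 23.2
grip_force: 59.0
```

Emit:
step_arm(targets=[[[0,0,5,0,0,0],[0,0,15,0,0,0],[0,0,29,0,0,0],[0,0,45,0,0,0],[0,0,61,0,0,0],[0,0,77,0,0,0],[0,0,93,0,0,0],[0,0,108,0,0,0],[0,0,120,0,0,0],[0,0,127,0,0,0],[0,0,130,0,0,0],[0,0,130,0,0,0]]])

```text
time: 6.78
tool_pos: [442.9, -154.7, 246.0]
tcp_rot: [179.9, 0.0, 78.6]
ft_force: [0.6, -0.4, -3.8]
finger_gap: 23.4
grip_force: 59.0
```

Emit:
step_arm(targets=[[[2,6,0,0,0,0],[6,18,0,0,0,0],[12,36,0,0,0,0],[19,57,0,0,0,0],[26,79,0,0,0,-0.02],[33,101,0,0,0,-0.04],[40,123,0,0,0,-0.06],[47,145,0,0,0,-0.08],[54,167,0,0,0,-0.1],[60,187,0,0,0,-0.12],[64,204,0,0,0,-0.13],[67,214,0,0,0,-0.13]]])

```text
time: 7.78
tool_pos: [509.1, 61.6, 243.9]
tcp_rot: [-179.9, 0.0, 71.2]
ft_force: [0.3, 0.6, -3.9]
finger_gap: 23.6
grip_force: 59.0
```

Emit:
step_arm(targets=[[[2,8,0,0,0,-0.01],[5,20,0,0,0,-0.03],[8,34,0,0,0,-0.05],[11,50,0,0,0,-0.07],[14,65,0,0,0,-0.09],[17,78,0,0,0,-0.11],[19,86,0,0,0,-0.12],[20,90,0,0,0,-0.12],[20,90,0,0,0,-0.12],[20,90,0,0,0,-0.12],[20,90,0,0,0,-0.12],[20,90,0,0,0,-0.12]]])

```text
time: 8.78
tool_pos: [529.5, 148.7, 245.3]
tcp_rot: [180.0, 0.0, 64.2]
ft_force: [0.1, -0.6, -2.8]
finger_gap: 23.2
grip_force: 59.1
```

Run:
```python
from h import *
import pickle
s=vision.snapshot("wrist"); pickle.dump(s,open('w2.pkl','wb')); cv2.imwrite('pics/w2.png',cv2.resize(s["img"],(768,576),interpolation=cv2.INTER_CUBIC)); q=r.sense(); print(q["tool_pos"],q["tcp_rot"],q["joint_pos"],s["eye"],s["attitude"])
```

```text
[529.57864932 148.76467264 245.3322945 ] [1.79992810e+02 7.24034165e-03 6.42398403e+01] [ 1.03562684e+01 -3.86244006e-02  9.39355515e+01 -1.01101396e-02
  8.61015325e+01  3.61171149e+01] [563.71043956 221.00154046 365.95386127] [-18.14861568   0.03374894 -25.78729397]
```

View pics/w2.png

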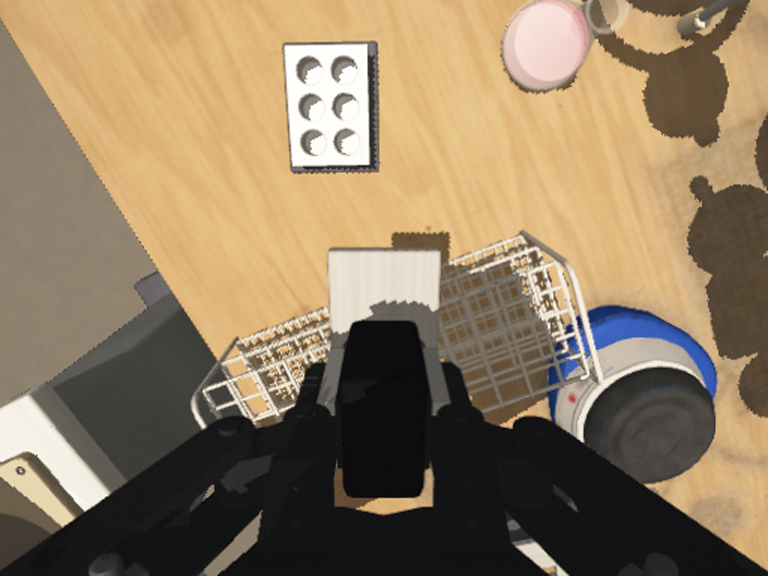

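The wrist view shows the block's top face with corners at about (283,43), (368,43), (372,165) and (291,167), and six wells. The foot plate's far edge runs (329,249)–(440,249).

Run:
```python
from h import *
import pickle
s=pickle.load(open('w2.pkl','rb'))
def ang(v): return np.degrees(np.arctan2(v[1],v[0])).round(2)
g=s["img"].min(axis=2); m=(g[20:115,180:255]>185).astype(np.uint8)
c=max(cv2.findContours(m,cv2.RETR_EXTERNAL,cv2.CHAIN_APPROX_NONE)[0],key=cv2.contourArea).reshape(-1,2)+[180,20]
p=ray(s,c,30)[:,:2]; rc=cv2.minAreaRect(p.astype(np.float32)); print("contour rect",rc)
w=ray(s,np.array([(310,70),(344,70),(312,106),(346,106),(314,142),(348,141)])/1.5-.17,30); print("wells",w.mean(0),ang(w[0]-w[4]),ang(w[1]-w[5]),np.linalg.norm(w[0]-w[4]),np.linalg.norm(w[0]-w[1]))
k=ray(s,np.array([(283,43),(368,43),(372,165),(291,167)])/1.5-.17,30);print("corners",k.mean(0),ang(k[0]-k[3]),ang(k[1]-k[2]))
f=ray(s,np.array([(329,249),(440,249)])/1.5-.17,185);print("plate",f,np.linalg.norm(f[1]-f[0]),ang(f[1]-f[0]))
a=np.radians(ang(f[1]-f[0])); print("tool centre",f.mean(0)[:2]-36*np.array([-np.sin(a),np.cos(a)]))
```

```text
contour rect ((537.09326171875, 256.2405090332031), (80.2015380859375, 56.385765075683594), 64.83638763427734)
wells [538.06667387 255.95856292  30.        ] 65.11 66.33 47.991369289470875 23.485181720802345
corners [537.68483385 256.03558807  30.        ] 64.79 65.74
plate [[523.92181712 190.54470324 185.        ]
 [565.40917245 170.50887709 185.        ]] 46.07206291954835 -25.78
tool centre [529.0084899  148.10984709]
```

Emit:
step_arm(targets=[[[1,8,0,0,0,0],[2,20,0,0,0,0.01],[3,36,0,0,0,0.01],[4,53,0,0,0,0.01],[5,70,0,0,0,0.01],[6,86,0,0,0,0.01],[7,98,0,0,0,0.01],[8,105,0,0,0,0.01],[8,108,0,0,0,0.01],[8,108,0,0,0,0.01],[8,108,0,0,0,0.01],[8,108,0,0,0,0.01]]])

```text
time: 9.83
tool_pos: [537.7, 256.7, 245.3]
tcp_rot: [180.0, 0.0, 64.8]
ft_force: [-0.5, 0.3, -2.5]
finger_gap: 23.5
grip_force: 59.1
```

Emit:
step_arm(targets=[[[0,0,-5,0,0,0],[0,0,-13,0,0,0],[0,0,-23,0,0,0],[0,0,-34,0,0,0],[0,0,-45,0,0,0],[0,0,-56,0,0,0],[0,0,-66,0,0,0],[0,0,-75,0,0,0],[0,0,-81,0,0,0],[0,0,-85,0,0,0],[0,0,-85,0,0,0],[0,0,-85,0,0,0]]])

```text
time: 10.83
tool_pos: [537.7, 257.5, 160.4]
tcp_rot: [180.0, -0.0, 64.9]
ft_force: [-0.6, -0.3, -3.7]
finger_gap: 23.4
grip_force: 59.1
```

Run:
```python
from h import *
import pickle
s=vision.snapshot("wrist"); pickle.dump(s,open('w3.pkl','wb')); t=vision.snapshot("scene"); pickle.dump(t,open('s3.pkl','wb'))
a=cv2.resize(s["img"],(768,576),interpolation=cv2.INTER_CUBIC)[100:480,200:560]
q=r.sense(); print(q["tool_pos"],q["tcp_rot"],s["eye"])
u=proj(t,[537,256,50])[0].astype(int);print(u)
x0,y0=u[0]-45,u[1]-47
b=cv2.resize(t["img"][y0:y0+95,x0:x0+90],(360,380),interpolation=cv2.INTER_CUBIC);print(x0,y0)
cv2.imwrite('pics/c3.png',np.hstack([a,b]))
```

```text
[538.07409706 257.59841743 161.13507123] [ 1.79943970e+02 -5.49095669e-02  6.48485218e+01] [571.06678544 330.06869922 281.13278013]
[225 248]
180 201
```

View pics/c3.png

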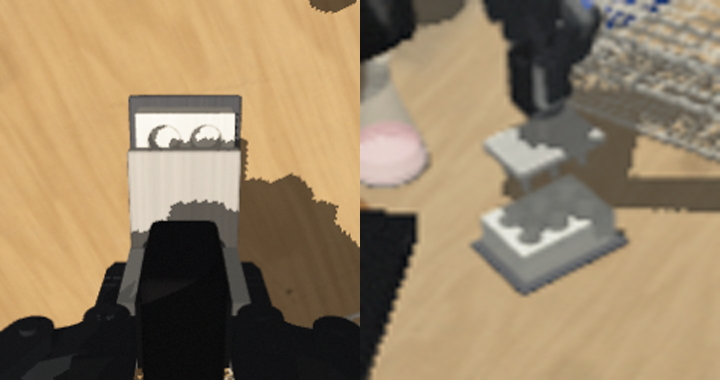

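The plate's far edge runs (130,150)–(242,150) in the left crop. The block's far top edge runs (135,112)–(239,112), so the two look square to each other. I'll quantify the offset.

Run:
```python
from h import *
import pickle
s=pickle.load(open('w3.pkl','rb'))
f=lambda a,z:ray(s,(np.array(a)+[200,100])/1.5-.17,z)[:,:2]
for n,e,z,h in(("plate",[(129,150),(242,150)],100,36),("block",[(135,112),(240,112)],30,40)):
    p=f(e,z);v=p[1]-p[0];a=np.arctan2(v[1],v[0]);print(n,p.mean(0)-h*np.array([-np.sin(a),np.cos(a)]),np.degrees(a),np.linalg.norm(v))
```

```text
plate [537.35148589 256.26566942] -25.172857424777888 46.9786521663812
block [538.86762271 256.11640136] -25.169235274642123 58.97036874243986
```

The tool is within about 1.5 mm of the block's centre and square to it. Now the final descent.

Emit:
step_arm(targets=[[[0.5,-0.5,-3,0,0,0],[0.5,-0.5,-8,0,0,0],[0.5,-0.5,-14,0,0,0],[0.5,-0.5,-20,0,0,0],[0.5,-0.5,-25,0,0,0],[0.5,-0.5,-28,0,0,0],[0.5,-0.5,-30,0,0,0],[0.5,-0.5,-30,0,0,0],[0.5,-0.5,-30,0,0,0],[0.5,-0.5,-30,0,0,0],[0.5,-0.5,-30,0,0,0],[0.5,-0.5,-30,0,0,0]]])

```text
time: 11.93
tool_pos: [538.3, 257.0, 130.7]
tcp_rot: [180.0, -0.0, 64.8]
ft_force: [-0.2, -0.2, -3.6]
finger_gap: 23.7
grip_force: 59.1
```

Emit:
step_arm(targets=[[[0,0,0,0,0,0],[0,0,0,0,0,0],[0,0,0,0,0,0],[0,0,0,0,0,0],[0,0,0,0,0,0],[0,0,0,0,0,0]]])

```text
time: 12.43
tool_pos: [538.1, 256.9, 130.3]
tcp_rot: [-180.0, 0.0, 64.8]
ft_force: [0.1, 0.0, -2.6]
finger_gap: 23.5
grip_force: 59.1
```

Run:
```python
from h import *
t=vision.snapshot("scene"); w=vision.snapshot("wrist")
b=cv2.resize(t["img"][201:281,180:270],(450,400),interpolation=cv2.INTER_CUBIC)
a=cv2.resize(w["img"],(768,576),interpolation=cv2.INTER_CUBIC)[100:500,210:550]
cv2.imwrite('pics/c4.png',np.hstack([a,b])); print(r.sense()["tool_pos"])
```

```text
[538.05858354 256.88642009 130.25742183]
```

View pics/c4.png

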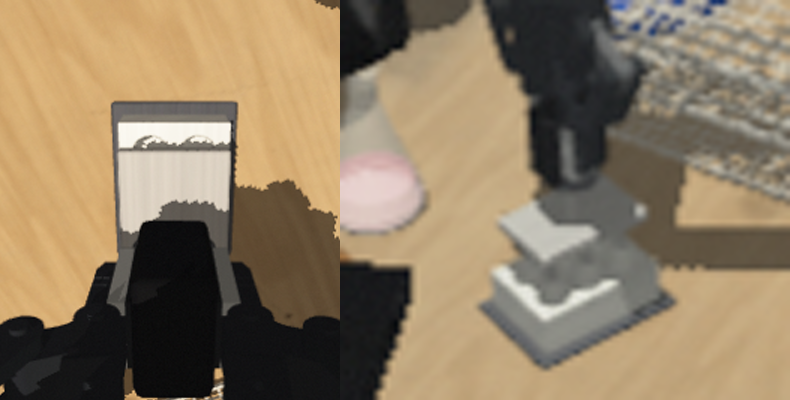

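The plate sits centred and square over the block, with a clear gap, and the pin tips are about 11 mm above the block's top. Handing in.

```bash
python3 -c "
from bench import r
print(r.hand_in())"
```

```text
the job is handed in; nothing more can be done
None
```

The job is handed in at about 12.5 s of the 51 s limit: the gripper is holding the pin tool at rest, square over the six-well block, pins about 11 mm above its top and centred to within about 2 mm by the camera; the hand-in returned no verdict.

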